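# Find the high spot of a bent hand-truck wheel

### The arm

A 7-joint arm with a two-finger parallel gripper is mounted at the origin on the work surface. World frame = base frame: x ahead of the robot, y to its left, z up, the work surface at z = 0. Lengths are in m, angles in rad, forces in N, time in s.
With the tool pointing down it reaches from about 0.4 to 0.85 m from the base axis. Payload 10.4 kg.
Tool frame: the origin (TCP) lies at the very end of the fingers, on their centre line; the grasp point (between the pads) lies r.hold_point_z behind it (r.hold_point_z is the distance from the TCP to the grasp point, in m); z points along the fingers, y is the direction in which the jaws open and shut (so a half turn about z gives the same grasp; the last joint's range is limited). The gripper opens to 87 mm and grips with 3 to 60 N. Pads are 19 mm wide; open, the fingers measure 117 mm over their backs; the gripper's body (75 mm by 190 mm) begins 51 mm behind the grasp point.
Start: joints at [1.302, 0.332, -0.065, 1.46, 0.022, 1.35, -0.088], TCP at [0.152, -0.606, 0.223] pointing down, gripper open.
Joint ranges: [-2.6, 2.6], [-0.5, 2.12], [-1.47, 1.34], [0.16, 2.42], [-1.27, 4.41], [0.06, 2.06], [-2.6, 2.6]. Speed limits (rad/s): [2.22, 2.22, 2.79, 2.79, 3.14, 3.14, 3.14].

### API

Orientations are given as a unit quaternion [x, y, z, w].
In Python, from bench import r gives the robot as it stands.
- The arm moves only by the tool send_rows, never from a script. Its argument "commands" is a list of rows, each a list of 7 numbers: the shift along the world's x, y, z normalised to -1 to 1, where 1 is 0.03 m, then the turn, a rotation vector about the world's x, y, z normalised to -1 to 1, where 1 is 5 degrees, then the gripper command: -1 is fully open, 1 is shut, values between are in proportion. In form: [[tx, ty, tz, ax, ay, az, jaw], ...]. A call has 1 to 10 rows; each row shifts and turns the pose as measured when the row begins; what a row does not reach is not made up. A row lasts 1/12 s, in which the tool goes at most 41.7 mm and 7.16 degrees, less where a joint would pass 70% of its speed; a pose out of reach is approached as far as the arm can. A call with a number of a shift or a turn outside -1 to 1 is refused whole. A call with a gripper value outside its range is refused whole. The fingers move at their own pace and stop on an object; "grip_force" is the grip in N (left out, the last holds). Time passes only in rows, so rows that do not move let the fingers close. It gives the time, the measured TCP pose, the force and the opening at its end, in the units of the state.
- r.read_state(): the state, without advancing time (a new reading comes with each control period).
- r.camera(name): name is "scene" or "top" or "wrist"; returns the picture (384x512x3 uint8, blue, green, red); there is no depth.
- r.calibration(name): a dict with "K" (3x3 intrinsics, pixels), "dist" ([k1, k2, p1, p2, k3] as OpenCV has them; the pictures are not rectified), "R" (3x3) and "t" (3): a world point X has camera coordinates R X + t; the wrist camera has in their place "mount" (4x4, takes a point from camera to tool coordinates, whose origin is the TCP and whose axes are the flange's). Camera axes: x right, y down, z forward; pixel columns grow to the right and rows downward; lengths in m; the calibration is good to about 2 mm. A picture is of the moment at which its call begins: read the wrist's pose just before it. calibration takes no time and is no camera call.
- r.close_job(): hands the job in, once; it reports no verdict.
The state is a dict: "time": time; "joint_positions": joint angles; "joint_vel": joint speeds; "joint_torque": joint torques, N m; "ee_pos": TCP position; "eef_rot": TCP orientation; "ft_force": force on the tool from outside, world axes, zero at the start; "torque": the same for the moment, N m; "width": finger opening in m.
Only numpy, scipy, OpenCV 4.12 (cv2) and the standard library are available. Lean on these libraries where they do the work, as an engineer would, in place of code of your own. Each camera call takes 0.05 s, during which the arm holds its last target.

### The job

This bare hand-truck wheel has a bent rim: without touching the dial indicator itself, slide it up to the rim by the black knob on its carriage until the plunger is pressed in by about half a turn of the needle. Then, with your fingers in an opening between the spokes, turn the wheel slowly and gently through at least one full turn, with the plunger always on the rim and never driven fully home, to find the highest spot of the whole rim; there can be a lower hump too. Bring that highest spot back under the plunger, take your hand away and leave it standing there with the plunger still on it, the other things on the bench undisturbed.

Things in the scene. Friction and masses are not known exactly. Their poses are not given: they have to be found in the camera images.
- stand: run-out stand, fixed to the bench: green base plate 190 mm (its x) by 440 mm (its y), 14 mm high, top of the bench is z = 0. Origin on the bench exactly under the vertical axle of the wheel; its +y points from the axle along the slideway to the dial indicator. All parts of the stand move and turn together with it from one start to the next.
- axle (a point): top end of the wheel's vertical axle (16 mm thick, with a 29 mm nut below), 136 mm above the bench. The wheel turns about the vertical line through it.
- wheel_centre: bare hand-truck wheel lying level on the axle: red hub 52 mm across, five red spokes 28 mm wide and 14 mm thick (top 106 mm, underside 92 mm above the bench), aluminium barrel of 176 mm inside diameter. Round its top runs the steel rolled edge of the rim, 8 mm thick, top 114 mm above the bench, the highest part apart from axle and nut. Origin on the bench under the axle, turns with the wheel.
- window (a point): middle of one of the five openings between the spokes, 60 mm from the axis, level with the spokes' tops (106 mm); turns with the wheel, the others follow every 72 degrees. Each opening spans 27 to 87 mm from the axis, is about 47 mm wide at 60 mm and more than 60 mm deep: closed fingers put down into it can push a spoke round.
- wheel (a joint): angle of the wheel, rad, positive counter-clockwise seen from above, not limited (it goes on counting past a full turn); close to 0 at the start. The axle drags with 0.25 N m (about 4 N at 60 mm from the axis), so the wheel stays where it is left.
- carriage (a joint): travel of the indicator carriage along its slideway towards the wheel, m, 0 (farthest away) to 0.042. It drags with about 6 N and stays where it is left. At 0 the free plunger's tip stands 27 mm clear of the true part of the rim; it starts between 0 and 0.018.
- carriage_knob (a point): middle of the upright black knob on the rear of the carriage, 26 mm across, 92 mm above the bench (knob from 74 to 109 mm, on a 12 mm stem). Push the carriage by it along the stand's -y, towards the wheel. The rear of the dial is 38 mm nearer to the wheel.
- indicator: dial indicator on the carriage, face up: round dial 68 mm across, its face 117 mm and needle 119 mm above the bench; dial centre 72 mm from the knob towards the wheel. Not to be touched. (The origin of this entry is on the bench, and moves with the carriage.)
- plunger: the indicator's sprung plunger with a brass ball tip of 10 mm, level, pointing at the axle, 110 mm above the bench; travel 10 mm, spring from 0.9 N (free) to 1.8 N (home). (The origin of this entry is not on the plunger: use the tip.)
- tip (a point): foremost point of the plunger's ball tip, 76 mm from the dial centre when free; pushed up, it rests on the rim's rolled edge (outer radius 100 mm where true). The rim bulges outwards by about 3 mm over a hump some 80 degrees wide, and elsewhere by about half as much; where, relative to spokes and valve, differs every time and only the indicator tells.
- needle (a joint): reading of the dial: angle of the red needle, rad, clockwise seen from above. 0 with the plunger free (the needle then points at the wheel), 6.283 (one turn) for 10 mm pressed in, so 0.628 rad per mm; half a turn (needle pointing away from the wheel, at the knob) is 5 mm.
- tyre: bystander: the wheel's tyre, black rubber ring lying flat, 260 mm across, 60 mm high
- spanner: bystander: steel open-ended spanner, 190 mm long, lying beside the stand
- mallet: bystander: mallet with a wooden handle and black rubber head, 270 mm long, lying
- spray_can: bystander: upright spray can, 60 mm across, 170 mm high
- grease_tin: bystander: round tin, 84 mm across, 60 mm high
- bearing: bystander: steel ball bearing lying flat beside the stand, 47 mm across, 14 mm high
- crayon: bystander: yellow marking crayon lying on the bench beside the stand, 90 x 12 x 12 mm
- bolt_bin: bystander: blue open bin of bolts, 160 x 100 mm, 75 mm high

How it is judged:
On the way, in this order (a step that is already met when the one before it is completed fails the run):
1. the indicator is set on the rim with about half a turn of the needle (needle between 2.2 and 4.0 rad, 3.5 to 6.4 mm pressed in) and the wheel not yet turned (value of joint needle between 2.2 and 4 rad and not (value of joint wheel above 0.45 rad or value of joint wheel below -0.45 rad) and velocity of joint carriage between -0.01 and 0.01 m/s), for 0.3 s.
2. the wheel has been turned on by one full turn, either way, with the plunger on the rim ((value of joint wheel above 6.15 rad or value of joint wheel below -6.15 rad) and value of joint needle above 0.3 rad).
At the end, for the whole second after the job is handed in: wheel and carriage at rest, plunger pressed on the rim (needle above 0.6 rad, over 0.3 N), its tip 102.3 to 105 mm from the axle axis: within about 0.5 mm of what it shows at the highest spot (102.8 mm), or some 11 degrees of the wheel to either side (horizontal distance between tip and axle between 0.1023 and 0.105 m and value of joint needle above 0.6 rad and contact force between plunger and anything else above 0.3 N and velocity of joint wheel between -0.03 and 0.03 rad/s and velocity of joint carriage between -0.003 and 0.003 m/s); the robot touches nothing.
It fails at once if the plunger is driven home (needle past 6.1 rad, 9.7 mm) or gets more than 5 N (value of joint needle above 6.1 rad or contact force between plunger and anything else above 5 N).
It fails at once if the wheel stands turned more than 0.45 rad from zero with the plunger off the rim (needle under 0.15 rad) ((value of joint wheel above 0.45 rad or value of joint wheel below -0.45 rad) and value of joint needle below 0.15 rad).
It fails at once if the wheel is spun (more than 3 rad/s) or wrenched (the fingers press on it with more than 60 N) (velocity of joint wheel above 3 rad/s or velocity of joint wheel below -3 rad/s or contact force between the fingers and wheel_centre above 60 N).
It fails at once if the indicator itself is touched with more than 2 N (contact force between any of the fingers, the arm and indicator above 2 N).
It fails at once if any of the other things is shifted by more than 30 mm (distance of any of tyre, spanner, mallet, spray_can, grease_tin, bearing, crayon, bolt_bin from where it was at the start of the episode above 0.03 m).
It also fails if it takes over 72 s, if anything falls off the work surface, if the arm or the gripper's body presses on something with over 40 N, if the wrist force passes 120 N, or if a joint passes its speed limit or range.

## Working session

There is one attempt and no reset: what is moved stays moved. The work goes in short steps, Python scripts to look and compute and a tool call to move; the robot and the scene stay as the last step left them, time stands still between calls to the robot, and variables do not carry over. Pictures are saved under pics/ and viewed, and the job is handed in when it is done.

Besides the shell and the picture viewer there is one more tool, called after "Emit:" by a JSON object that holds its "method" and its "body". send_rows: Moves the arm, as the interface text tells. Scaled input: -1 to 1 covers 0.03 m each way for a shift and 5 degrees each way for a turn. Its arguments: {"type":"object","properties":{"commands":{"type":"array"},"grip_force":{"type":"number"}},"required":["commands"]}

```bash
mkdir -p pics; ls
python3 - <<'E'
from bench import r
import cv2
s=r.read_state();print(s, r.hold_point_z)
for n in("scene","top","wrist"):
    cv2.imwrite(f"pics/{n}0.png",r.camera(n)); print(n,r.calibration(n))
E
```

```text
pics
{'time': 0.0, 'joint_positions': array([ 1.30243257,  0.33287982, -0.06468288,  1.46097709,  0.02159966,
        1.34988719, -0.08846554]), 'joint_vel': array([ 1.11112411e-03, -9.84534026e-05, -4.29534966e-04, -5.86762268e-04,
        7.61475556e-05,  1.01812870e-04, -4.33913326e-04]), 'joint_torque': array([ 2.82817609e-04, -6.23255610e+01,  2.50780920e-02, -3.89893305e+01,
       -6.13456196e-02,  3.97852168e-02,  1.19030706e-04]), 'ee_pos': array([ 0.15194698, -0.60583567,  0.22173185]), 'eef_rot': array([ 9.92456806e-01,  1.22592655e-01, -1.25626694e-04, -7.17119650e-04]), 'ft_force': array([-0.66767871, -0.58973179, -0.29997026]), 'torque': array([ 0.02428719,  0.01906275, -0.01671274]), 'width': 0.08708113379267567} 0.0187
scene {'K': array([[462.51996899,   0.        , 254.53302081],
       [  0.        , 462.51996899, 185.30697343],
       [  0.        ,   0.        ,   1.        ]]), 'dist': array([-0.17777032,  0.        ,  0.        ,  0.        ,  0.        ]), 'R': array([[ 0.8034449 ,  0.59520517,  0.01439118],
       [ 0.50358068, -0.66647243, -0.5497463 ],
     
[... 443 characters left out ...]
     [ 0.17366722, -0.01692609, -0.98465893]]), 't': array([-0.03808571,  0.56663266,  1.33499651])}
wrist {'K': array([[284.13408319,   0.        , 256.36061945],
       [  0.        , 284.13408319, 185.8132435 ],
       [  0.        ,   0.        ,   1.        ]]), 'dist': array([-0.05634682,  0.        ,  0.        ,  0.        ,  0.        ]), 'mount': array([[-2.43628998e-05, -9.70075276e-01, -2.42804360e-01,
         6.66765961e-02],
       [ 9.99999882e-01,  9.40317442e-05, -4.76024265e-04,
        -5.35662732e-04],
       [ 4.84610688e-04, -2.42804343e-01,  9.70075160e-01,
        -1.62311526e-01],
       [ 0.00000000e+00,  0.00000000e+00,  0.00000000e+00,
         1.00000000e+00]])}
```

View pics/scene0.png

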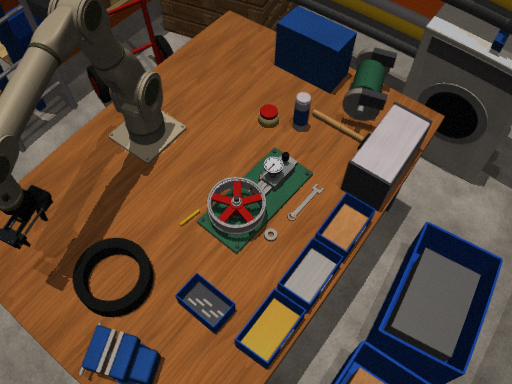

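View pics/top0.png

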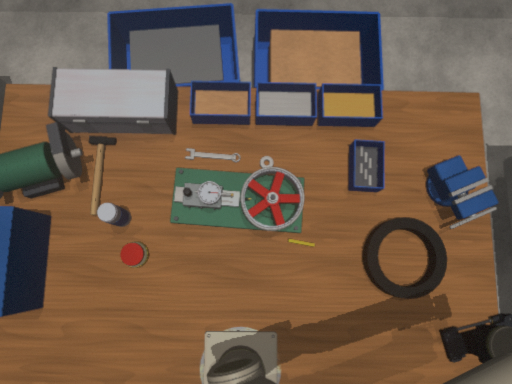

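View pics/wrist0.png

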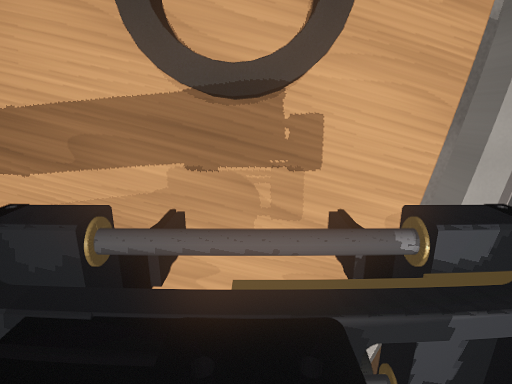

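```bash
cat > h.py <<'E'
import cv2, numpy as np
from bench import r
from scipy.spatial.transform import Rotation as Ro
def ray(name,uv,z,pose=None):
    c=r.calibration(name)
    p=cv2.undistortPoints(np.array([[uv]],float),c["K"],c["dist"])[0,0]
    d=np.array([p[0],p[1],1.])
    if name=="wrist":
        M=c["mount"]; pos,q=pose; A=Ro.from_quat(q).as_matrix()
        o=pos+A@M[:3,3]; d=A@M[:3,:3]@d
    else:
        R,t=c["R"],c["t"]; o=-R.T@t; d=R.T@d
    return o+d*(z-o[2])/d[2]
def proj(name,X,pose=None):
    c=r.calibration(name); X=np.asarray(X,float).reshape(-1,3)
    if name=="wrist":
        M=c["mount"]; pos,q=pose; T=np.eye(4);T[:3,:3]=Ro.from_quat(q).as_matrix();T[:3,3]=pos
        W=np.linalg.inv(T@M); R,t=W[:3,:3],W[:3,3]
    else: R,t=c["R"],c["t"]
    return cv2.projectPoints(X,cv2.Rodrigues(R)[0],t,c["K"],c["dist"])[0][:,0]
E
python3 - <<'E'
import cv2
for n,(a,b,c,d) in {"top":(160,150,320,250),"scene":(170,130,330,250)}.items():
    im=cv2.imread(f"pics/{n}0.png")[b:d,a:c]
    cv2.imwrite(f"pics/{n}0z.png",cv2.resize(im,None,fx=5,fy=5,interpolation=cv2.INTER_CUBIC) )
E
```

```text
(no output)
```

View pics/top0z.png

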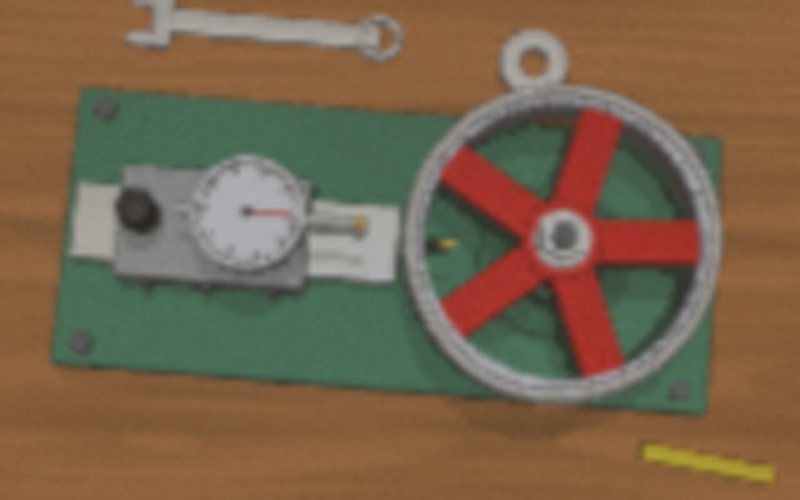

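View pics/scene0z.png

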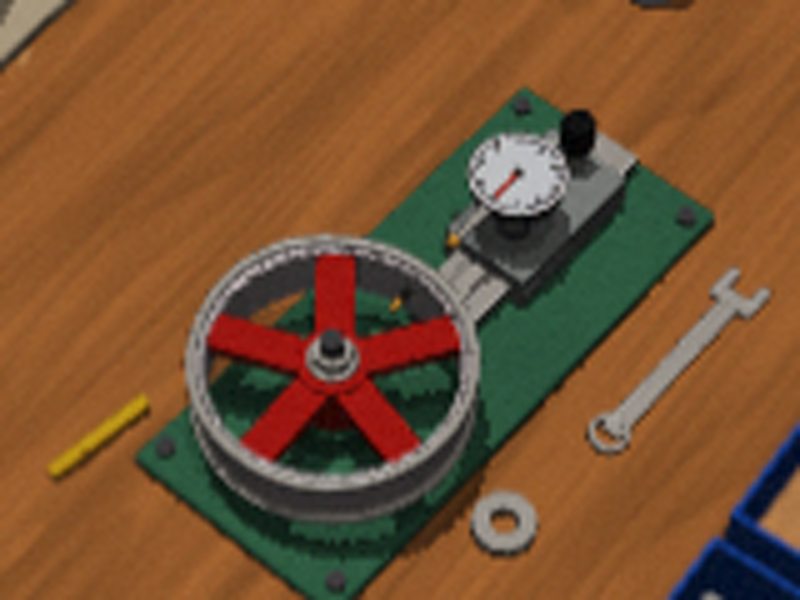

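Run:
```python
from h import *
im=cv2.imread("pics/top0.png")
f=lambda n,u,v,z:ray(n,((u+.5)/5-.5+(160 if n=="top" else 170),(v+.5)/5-.5+(150 if n=="top" else 130)),z)
P={}
for k,n,u,v,z in [("axle","top",565,236,.136),("knob","top",138,208,.109),("dial","top",247,212,.119),("tip","top",368,225,.110),
 ("axle","scene",331,342,.136),("knob","scene",579,122,.109),("dial","scene",517,173,.119),("tip","scene",452,241,.110)]:
    P[n,k]=f(n,u,v,z);print(k,n,P[n,k].round(4))
# rim ellipse from grey? red hub fit; green plate corners
for c in[(83,88),(722,138),(705,412),(52,362)]: print("plate",f("top",*c,.014).round(4))
for n in("top","scene"):
    a=P[n,"axle"][:2]
    for k in("dial","knob","tip"):
        d=P[n,k][:2]-a;print(n,k,np.linalg.norm(d).round(4),np.degrees(np.arctan2(d[1],d[0])).round(2))
for n,c in (("bearing",(535,60)),("crayon",(707,463))): print(n,f("top",*c,.01).round(3))
```

```text
axle top [ 0.5308 -0.0918  0.136 ]
knob top [0.5487 0.1745 0.109 ]
dial top [0.5456 0.1053 0.119 ]
tip top [0.54   0.0301 0.11  ]
axle scene [ 0.5339 -0.095   0.136 ]
knob scene [0.5518 0.1748 0.109 ]
dial scene [0.546  0.1039 0.119 ]
tip scene [0.5403 0.034  0.11  ]
plate [0.647  0.2282 0.014 ]
plate [ 0.6194 -0.2066  0.014 ]
plate [ 0.4332 -0.1936  0.014 ]
plate [0.4603 0.2406 0.014 ]
top dial 0.1976 85.7
top knob 0.2669 86.14
top tip 0.1223 85.67
scene dial 0.1993 86.52
scene knob 0.2704 86.22
scene tip 0.1292 87.2
bearing [ 0.673 -0.079  0.01 ]
crayon [ 0.4   -0.195  0.01 ]
```

Emit:
{"method": "send_rows", "body": {"commands": [[0.83,0.98,0.2,0,0,1,-1],[0.83,0.98,0.2,0,0,1,-1],[0.83,0.98,0,0,0,1,-1],[0.83,0.98,0,0,0,1,-1],[0.83,0.98,0,0,0,1,-1],[0.83,0.98,0,0,0,1,-1],[0.83,0.98,0,0,0,1,-1],[0.83,0.98,0,0,0,1,-1],[0.83,0.98,0,0,0,1,-1],[0.83,0.98,0,0,0,1,-1]], "grip_force": 15}}

```text
time: 0.98
ee_pos: [0.3987, -0.3026, 0.2307]
eef_rot: [0.842, 0.539, -0.004, -0.0]
ft_force: [-0.0, -0.8, -0.6]
width: 0.0873
```

Emit:
{"method": "send_rows", "body": {"commands": [[0.5,1,0,0,0,1,-1],[0.5,1,0,0,0,1,-1],[0.5,1,0,0,0,1,-1],[0.4,1,0,0,0,0.8,-1],[0.4,1,0,0,0,0,-1],[0.3,1,0,0,0,0,-1],[0.3,1,0,0,0,0,-1],[0.3,1,0,0,0,0,-1],[0.3,1,0,0,0,0,-1],[0.3,1,0,0,0,0,-1]]}}

```text
time: 1.82
ee_pos: [0.5174, 0.0151, 0.2301]
eef_rot: [0.732, 0.681, -0.004, 0.001]
ft_force: [0.1, -0.7, 0.4]
width: 0.0872
```

Emit:
{"method": "send_rows", "body": {"commands": [[0.3,1,0,0,0,0,-1],[0.3,1,0,0,0,0,-1],[0.2,1,0,0,0,0,-1],[0.2,1,0,0,0,0,-1],[0,0.5,0,0,0,0,-1],[0,0,0,0,0,0,-1]]}}

```text
time: 2.32
ee_pos: [0.5469, 0.164, 0.229]
eef_rot: [0.73, 0.683, -0.004, -0.001]
ft_force: [-1.2, 0.5, -0.2]
width: 0.0872
```

Run:
```python
from h import *
s=r.read_state();print(s['time'],s['ee_pos'],s['eef_rot'],s['joint_positions'].round(2))
im=r.camera("wrist");cv2.imwrite("pics/w1.png",im)
print(proj("wrist",[[.55,.175,.109],[.5318,-.0934,.136]],(s['ee_pos'],s['eef_rot'])))
```

```text
2.3167 [0.54691606 0.16398672 0.22901191] [ 0.7302131   0.68320855 -0.00370246 -0.00109933] [ 0.29  0.31 -0.81  1.56  0.23  1.38 -0.61]
[[258.98800544 170.9425019 ]
 [258.16733421 397.58711352]]
```

View pics/w1.png

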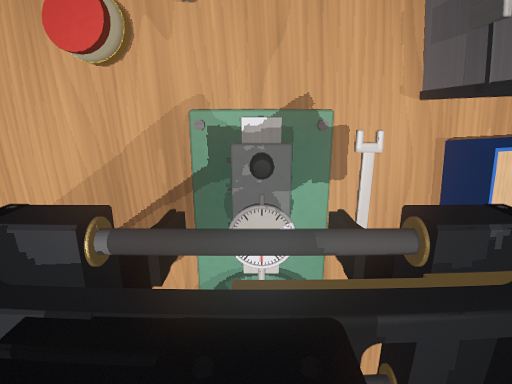

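Run:
```python
from h import *
s=r.read_state();po=(s['ee_pos'],s['eef_rot'])
im=cv2.imread("pics/w1.png");g=im.max(2)
m=np.zeros_like(g);m[145:190,235:290]=(g[145:190,235:290]<32)*255
n,l,st,c=cv2.connectedComponentsWithStats(m);print(st,c)
print(ray("wrist",(262,166),.105,po), ray("wrist",(196,111),.014,po),ray("wrist",(331,111),.014,po))
c=ray("wrist",(196,111),.014,po)-ray("wrist",(331,111),.014,po);print(np.linalg.norm(c))
```

```text
[[     0      0    512    384 196608]] [[255.5 191.5]]
[0.55349929 0.17760242 0.105     ] [0.47302667 0.2387595  0.014     ] [0.64696624 0.2271549  0.014     ]
0.1743262539151786
```

Emit:
{"method": "send_rows", "body": {"commands": [[0.15,0.4,-0.5,0,0,0,-1],[0,0,-1,0,0,0,-1],[0,0,-1,0,0,0,-1],[0,0,-0.9,0,0,0,-1],[0,0,0,0,0,0,-1]]}}

```text
time: 2.78
ee_pos: [0.5534, 0.1682, 0.1245]
eef_rot: [0.733, 0.681, -0.004, 0.002]
ft_force: [-0.3, -1.2, -1.0]
width: 0.0872
```

Run:
```python
from h import *
s=r.read_state();print(s['ee_pos'],s['ft_force'])
im=np.hstack([cv2.resize(r.camera("wrist")[80:,100:420],None,fx=1.2,fy=1.2),cv2.resize(r.camera("scene")[100:230,190:330],(393,365))]);cv2.imwrite("pics/w2.png",im)
```

```text
[0.55338675 0.16819511 0.12448824] [-0.30159949 -1.22303494 -0.97099135]
```

View pics/w2.png

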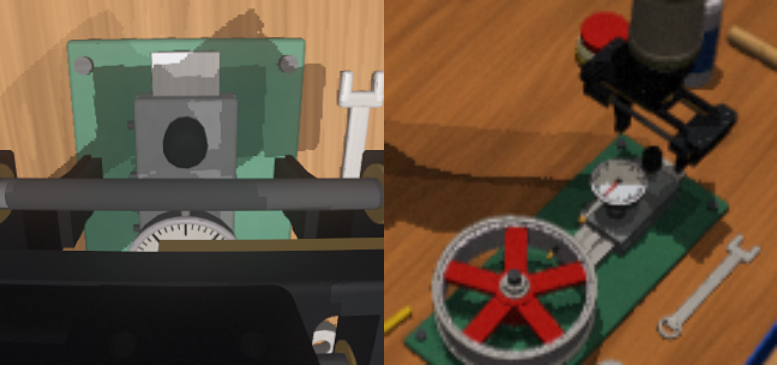

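Emit:
{"method": "send_rows", "body": {"commands": [[0,0.25,-0.4,0,0,0,-1],[-0.03,0.1,-0.6,0,0,0,-1],[0,0,-0.2,0,0,0,-1],[0,0,0,0,0,0,-1]]}}

```text
time: 3.22
ee_pos: [0.559, 0.1806, 0.0988]
eef_rot: [0.734, 0.679, 0.003, 0.006]
ft_force: [0.2, 0.0, -0.5]
width: 0.0866
```

Run:
```python
from h import *
s=r.read_state();print(s['ee_pos'],s['ft_force'])
im=np.hstack([cv2.resize(r.camera("wrist")[80:,100:420],None,fx=1.2,fy=1.2),cv2.resize(r.camera("scene")[100:230,190:330],(393,365))]);cv2.imwrite("pics/w3.png",im)
```

```text
[0.55903994 0.1805994  0.0988413 ] [ 0.24906707  0.03263995 -0.45858932]
```

View pics/w3.png

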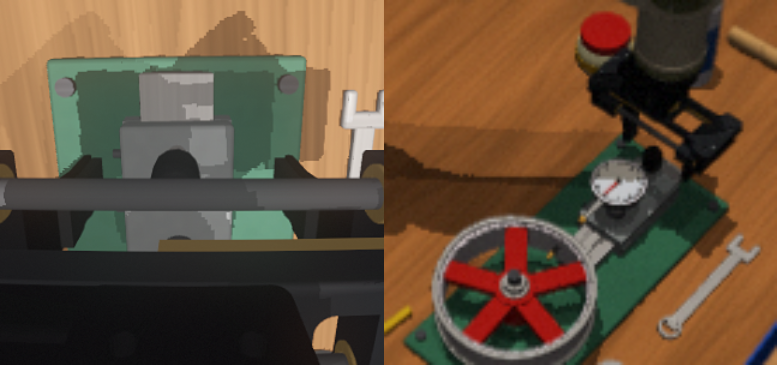

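Emit:
{"method": "send_rows", "body": {"commands": [[0,0,0,0,0,0,-1],[-0.15,-0.1,-0.15,0,0,0,-1],[0,0,0,0,0,0,-1]]}}

```text
time: 3.57
ee_pos: [0.5558, 0.1778, 0.0974]
eef_rot: [0.734, 0.679, 0.005, 0.007]
ft_force: [-0.3, 0.1, -0.2]
width: 0.087
```

Emit:
{"method": "send_rows", "body": {"commands": [[-0.15,-0.05,-0.3,0,0,0,-1],[-0.1,0,-0.3,0,0,0,-1],[0,0,0,0,0,0,-1]]}}

```text
time: 3.82
ee_pos: [0.5479, 0.1757, 0.0786]
eef_rot: [0.734, 0.679, 0.006, 0.007]
ft_force: [-0.6, -0.2, -0.9]
width: 0.0869
```

Emit:
{"method": "send_rows", "body": {"commands": [[0.1,0,0.3,0,0,0,-1],[0,0,0,0,0,0,-1],[0,0,0,0,0,0,-1]]}}

```text
time: 4.07
ee_pos: [0.5504, 0.1754, 0.0876]
eef_rot: [0.734, 0.679, 0.005, 0.007]
ft_force: [-0.5, -0.5, -0.4]
width: 0.0873
```

Emit:
{"method": "send_rows", "body": {"commands": [[0,0,0,0,0,0,1],[0,0,0,0,0,0,1],[0,0,0,0,0,0,1],[0,0,0,0,0,0,1],[0,0,0,0,0,0,1],[0,0,0,0,0,0,1]], "grip_force": 20}}

```text
time: 4.57
ee_pos: [0.5513, 0.1758, 0.0885]
eef_rot: [0.734, 0.679, 0.006, 0.007]
ft_force: [0.2, 0.3, 1.3]
width: 0.0548
```

```bash
cat > look.py <<'E'
import sys
from h import *
s=r.read_state();print(s['time'],s['ee_pos'].round(4),s['ft_force'].round(1),s['width'].round(4))
im=np.hstack([cv2.resize(r.camera("top")[160:240,165:265],(400,320),interpolation=cv2.INTER_CUBIC),cv2.resize(r.camera("scene")[140:220,230:330],(400,320),interpolation=cv2.INTER_CUBIC)]);cv2.imwrite(f"pics/{sys.argv[1]}.png",im)
E
python3 look.py k1
```

```text
Traceback (most recent call last):
  File "look.py", line 3, in <module>
    s=r.read_state();print(s['time'],s['ee_pos'].round(4),s['ft_force'].round(1),s['width'].round(4))
                                                                                 ^^^^^^^^^^^^^^^^
AttributeError: 'float' object has no attribute 'round'
```

Emit:
{"method": "send_rows", "body": {"commands": [[0,0,0,0,0,0,1],[0,0,0,0,0,0,1],[0,0,0,0,0,0,1],[0,0,0,0,0,0,1],[0,0,0,0,0,0,1],[0,0,0,0,0,0,1]]}}

```text
time: 5.07
ee_pos: [0.5523, 0.1757, 0.0885]
eef_rot: [0.734, 0.679, 0.007, 0.007]
ft_force: [-1.4, 0.6, 1.8]
width: 0.0248
```

```bash
sed -i "s/s\['width'\].round(4)/s['width']/" look.py
python3 look.py k1
```

```text
5.0667 [0.5523 0.1757 0.0885] [-1.4  0.6  1.8] 0.024768318497389905
```

View pics/k1.png

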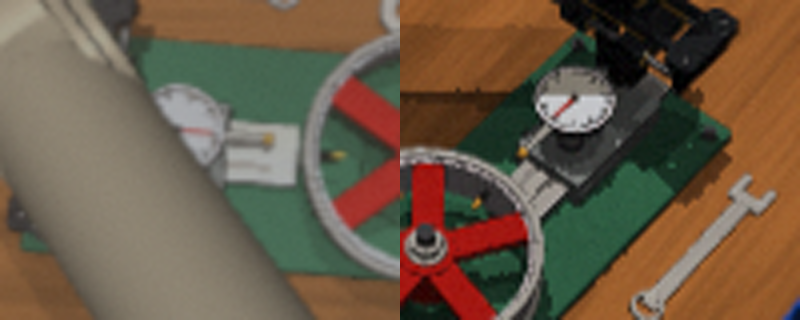

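Emit:
{"method": "send_rows", "body": {"commands": [[-0.01,-0.15,0,0,0,0,1],[-0.01,-0.15,0,0,0,0,1],[-0.01,-0.15,0,0,0,0,1],[0,-0.1,0,0,0,0,1],[0,0,0,0,0,0,1]]}}

```text
time: 5.58
ee_pos: [0.5516, 0.1655, 0.0885]
eef_rot: [0.732, 0.681, 0.011, 0.005]
ft_force: [1.5, -1.7, -0.5]
width: 0.0248
```

```bash
python3 look.py k2
```

```text
5.5833 [0.5516 0.1655 0.0885] [ 1.5 -1.7 -0.5] 0.024770999272435222
```

View pics/k2.png

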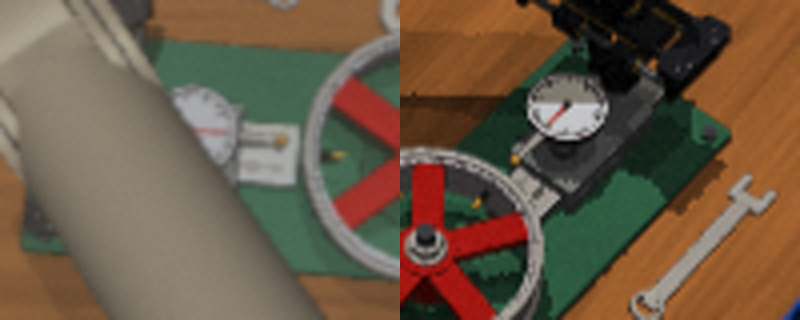

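Emit:
{"method": "send_rows", "body": {"commands": [[-0.01,-0.15,0,0,0,0,1],[-0.01,-0.15,0,0,0,0,1],[-0.01,-0.15,0,0,0,0,1],[-0.01,-0.1,0,0,0,0,1],[0,0,0,0,0,0,1]]}}

```text
time: 6.1
ee_pos: [0.5509, 0.1544, 0.0885]
eef_rot: [0.731, 0.682, 0.015, 0.003]
ft_force: [1.1, -1.8, 0.6]
width: 0.0247
```

```bash
python3 look.py k3
```

```text
6.1 [0.5509 0.1544 0.0885] [ 1.1 -1.8  0.6] 0.02474918979636027
```

View pics/k3.png

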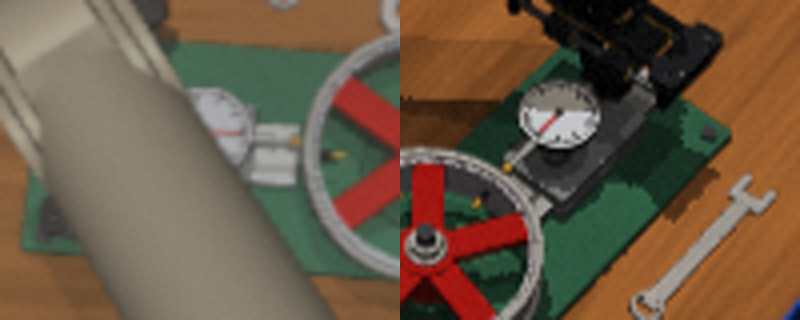

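Emit:
{"method": "send_rows", "body": {"commands": [[-0.01,-0.12,0,0,0,0,1],[-0.01,-0.12,0,0,0,0,1],[0,-0.1,0,0,0,0,1],[0,0,0,0,0,0,1]]}}

```text
time: 6.53
ee_pos: [0.5505, 0.1487, 0.0885]
eef_rot: [0.73, 0.684, 0.018, 0.001]
ft_force: [2.3, -2.8, -1.0]
width: 0.0247
```

```bash
python3 look.py k4
```

```text
6.5333 [0.5505 0.1487 0.0885] [ 2.3 -2.8 -1. ] 0.024742297466033146
```

View pics/k4.png

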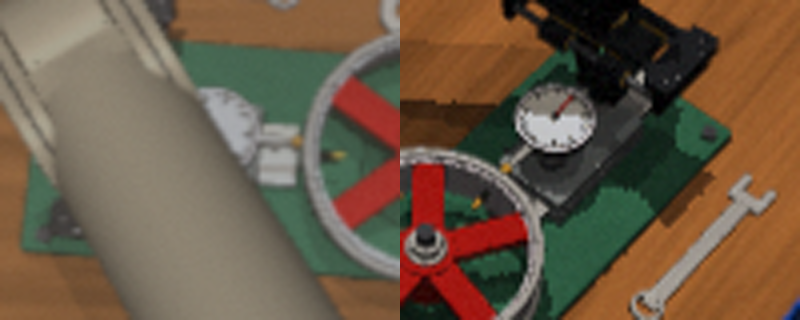

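```bash
cat > needle.py <<'E'
import sys
from h import *
U=np.array([np.cos(np.radians(86.35)),np.sin(np.radians(86.35))])  # axle->knob
def dial_c(n): # set from file
    return np.loadtxt("dialc.txt")
def read(im,n="scene"):
    c=dial_c(n); uv=proj(n,[[c[0],c[1],.119]])[0]
    k=28 if n=="scene" else 16
    x0,y0=int(uv[0])-k//2-4,int(uv[1])-k//2-4; w=k+8
    sub=im[y0:y0+w,x0:x0+w].astype(float)
    # white face blob for centre
    redness=sub[:,:,2]-np.maximum(sub[:,:,1],sub[:,:,0]); 
    ys,xs=np.mgrid[y0:y0+w,x0:x0+w]
    pts=np.array([ray(n,(a,b),.119)[:2] for a,b in zip(xs.ravel(),ys.ravel())]); 
    rr=np.linalg.norm(pts-c,axis=1); wt=np.clip(redness.ravel()-25,0,None)*(rr<.030)
    if wt.sum()<50: return None,wt.sum(),None
    m=(pts*wt[:,None]).sum(0)/wt.sum(); d=pts-m
    C=(d*wt[:,None]).T@d/wt.sum(); ev,V=np.linalg.eigh(C); v=V[:,1]
    if v@(m-c)<0:v=-v
    ang=lambda v:(np.arctan2(-U[1],-U[0])-np.arctan2(v[1],v[0]))%(2*np.pi)
    return ang(v),ang(m-c),wt.sum()
if __name__=="__main__":
    s=r.read_state()
    im=r.camera("scene")
    print(round(s['time'],2),s['ee_pos'].round(4),s['ft_force'].round(1),"needle(axis,centroid,w)",read(im))
    if len(sys.argv)>1: cv2.imwrite(f"pics/{sys.argv[1]}.png",cv2.resize(im[120:250,190:330],(700,650)[:2] if 0 else (600,557),interpolation=cv2.INTER_CUBIC))
E
echo "0.5459 0.0768" > dialc.txt
python3 - <<'E'
from needle import *
im=cv2.imread("pics/scene0.png")
print("dial uv",proj("scene",[[.5459,.0768,.119]]))
np.savetxt("dialc.txt",[.546,.1042]); print("start img (expect 0)",read(im))
np.savetxt("dialc.txt",[.5459,.0768])
E
python3 needle.py n0
```

```text
dial uv [[268.52676077 169.14752648]]
start img (expect 0) (np.float64(6.196027323798672), np.float64(6.246947427602532), np.float64(411.0))
6.63 [0.5506 0.1487 0.0885] [ 1.2  1.8 -2.3] needle(axis,centroid,w) (np.float64(3.0255831910912487), np.float64(2.9236719266303286), np.float64(194.0))
```

View pics/n0.png

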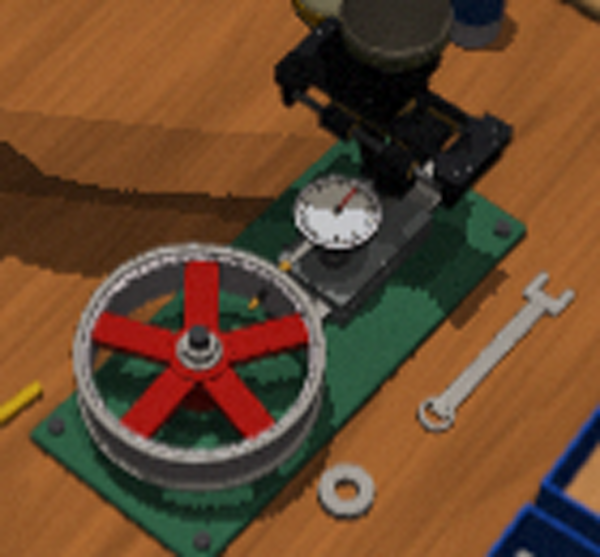

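Emit:
{"method": "send_rows", "body": {"commands": [[0,0,0,0,0,0,1],[0,0,0,0,0,0,0.6],[0,0,0,0,0,0,-0.2],[0,0,0,0,0,0,-0.2],[0,0,0,0,0,0,-0.2],[0,0,0,0,0,0,-0.2],[0,0,0,0,0,0,-0.2]]}}

```text
time: 7.27
ee_pos: [0.5502, 0.1482, 0.0887]
eef_rot: [0.73, 0.684, 0.017, 0.002]
ft_force: [-0.4, 0.1, -0.5]
width: 0.0484
```

```bash
python3 needle.py
```

```text
7.27 [0.5502 0.1482 0.0887] [-0.4  0.1 -0.5] needle(axis,centroid,w) (np.float64(3.0270437229496014), np.float64(2.9248563659536457), np.float64(191.0))
```

Emit:
{"method": "send_rows", "body": {"commands": [[0,0,0.6,0,0,0,-0.2],[0,0,1,0,0,0,-0.2],[0,0,1,0,0,0,0],[0,0,0.9,0,0,0,1],[0,0,0,0,0,0,1]]}}

```text
time: 7.73
ee_pos: [0.5475, 0.1477, 0.196]
eef_rot: [0.729, 0.684, 0.015, 0.0]
ft_force: [0.4, 0.7, -0.5]
width: 0.0392
```

```bash
python3 needle.py n1
python3 - <<'E'
from h import *
s=r.read_state()
q=Ro.from_quat(s['eef_rot']); a=np.radians(86.3)
des=Ro.from_quat([np.cos(a/2),np.sin(a/2),0,0])
print("corr deg",np.degrees((des*q.inv()).as_rotvec()).round(2),s['ee_pos'])
c=np.array([.532,-.0935])
# spokes angle from first pictures
for n in("top","scene"):
    im=cv2.imread(f"pics/{n}0.png"); hsv=cv2.cvtColor(im,cv2.COLOR_BGR2HSV)
    m=((hsv[...,0]<8)|(hsv[...,0]>172))&(hsv[...,1]>150)&(hsv[...,2]>80)
    ys,xs=np.nonzero(m); P=np.array([ray(n,(x,y),.106)[:2] for x,y in zip(xs,ys) ])-c
    rr=np.hypot(*P.T); P=P[(rr<.085)&(rr>.04)]; th=np.arctan2(P[:,1],P[:,0])
    z=np.exp(5j*th).mean(); print(n,len(P),abs(z),np.degrees(np.angle(z))/5)
    # hub/centre check: mean of red within .09
E
```

```text
7.73 [0.5475 0.1477 0.196 ] [ 0.4  0.7 -0.5] needle(axis,centroid,w) (np.float64(3.0215337337826056), np.float64(2.9123177013509087), np.float64(224.0))
corr deg [-1.12  1.15 -0.  ] [0.54688918 0.14728095 0.19376163]
top 610 0.7738065420616416 -17.443373001512647Traceback (most recent call last):
  File "<stdin>", line 11, in <module>
  File "h.py", line 5, in ray
    c=r.calibration(name)
ValueError: time passes only in moves, steps and waits
```

View pics/n1.png

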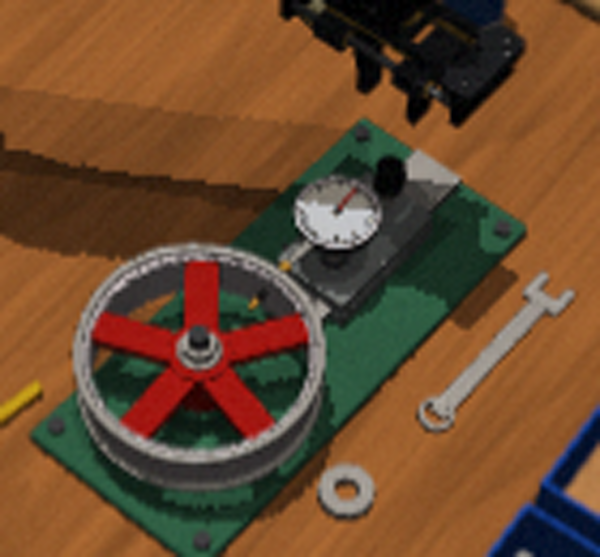

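Emit:
{"method": "send_rows", "body": {"commands": [[0.18,-0.9,0.1,-0.15,0.15,0,1],[0.18,-0.9,0.1,-0.1,0.1,0,1],[0.18,-0.9,0,0,0,0,1],[0.18,-0.9,0,0,0,0,1],[0.18,-0.9,0,0,0,0,1],[0.18,-0.9,0,0,0,0,1],[0.18,-0.9,0,0,0,0,1],[0.18,-0.9,0,0,0,0,1],[0,0,0,0,0,0,1],[0,0,0,0,0,0,1]]}}

```text
time: 8.62
ee_pos: [0.5856, -0.0784, 0.1906]
eef_rot: [0.728, 0.686, -0.006, -0.003]
ft_force: [-0.2, 1.0, 1.0]
width: 0.0005
```

```bash
python3 - <<'E'
import re
s=open('h.py').read()
s=s.replace("def ray","_C={}\ndef cal(n):\n    if n not in _C:_C[n]=r.calibration(n)\n    return _C[n]\ndef ray",1).replace("c=r.calibration(name)","c=cal(name)")
open('h.py','w').write(s)
E
python3 - <<'E'
from h import *
from needle import read
s=r.read_state();po=(s['ee_pos'],s['eef_rot']);print(s['time'],po,s['width'])
q=Ro.from_quat(s['eef_rot']); a=np.radians(86.3)
des=Ro.from_quat([np.cos(a/2),np.sin(a/2),0,0]);print("corr",np.degrees((des*q.inv()).as_rotvec()).round(2))
w=r.camera("wrist");sc=r.camera("scene");t=r.camera("top")
for c in [(.532,-.0935)]:
    for x in proj("wrist",[[*c,.136]],po): cv2.circle(w,tuple(int(v) for v in x),3,(255,0,255),1)
    b=np.linspace(0,6.283,60); 
    for x in proj("wrist",np.c_[c[0]+.1*np.cos(b),c[1]+.1*np.sin(b),0*b+.112],po): cv2.circle(w,tuple(int(v) for v in x),1,(255,0,255),-1)
cv2.imwrite("pics/w5.png",w)
cv2.imwrite("pics/st5.png",np.hstack([cv2.resize(t[150:250,165:315],(390,260)),cv2.resize(sc[120:250,190:330],(390,362))[:260]]))
print(read(sc))
E
```

```text
8.6167 (array([ 0.58564121, -0.078386  ,  0.19058887]), array([ 0.7279978 ,  0.68554619, -0.00594477, -0.00320637])) 0.0005151368181526437
corr [ 0.2  -0.75 -0.26]
(np.float64(3.0222598801297598), np.float64(2.9216170466288016), np.float64(372.0))
```

View pics/w5.png

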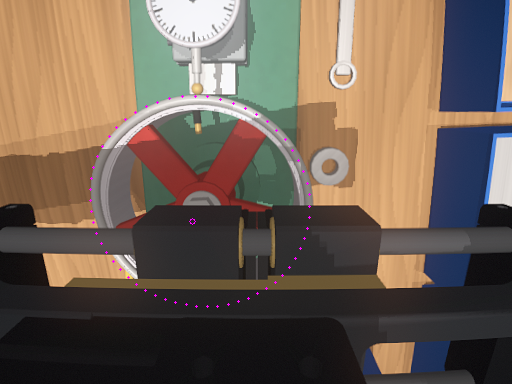

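View pics/st5.png

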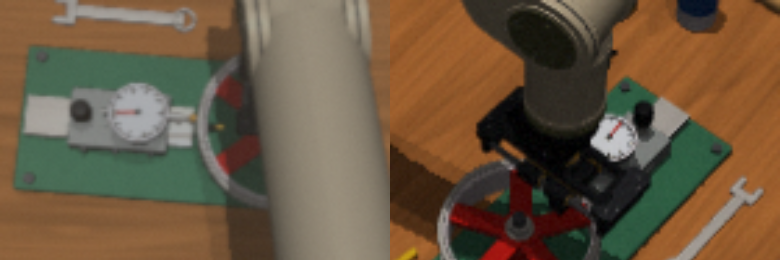

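Emit:
{"method": "send_rows", "body": {"commands": [[0.2,0.1,-0.6,0.04,-0.15,-0.05,1],[0.1,0.05,-0.8,0,0,0,1],[0,0,-0.6,0,0,0,1],[0,0,0,0,0,0,1],[0,0,0,0,0,0,1]]}}

```text
time: 9.18
ee_pos: [0.5954, -0.0648, 0.1308]
eef_rot: [0.726, 0.688, 0.002, 0.001]
ft_force: [0.3, -0.1, -0.6]
width: 0.0005
```

Run:
```python
from h import *
s=r.read_state();po=(s['ee_pos'],s['eef_rot']);print(s['time'],po,s['ft_force'])
p=po[0][:2]-[.532,-.0935];print(np.hypot(*p),np.degrees(np.arctan2(p[1],p[0])))
sc=r.camera("scene");w=r.camera("wrist")
cv2.imwrite("pics/w6.png",np.hstack([cv2.resize(w,(400,300)),cv2.resize(sc[130:230,180:310],(390,300))]))
```

```text
9.1833 (array([ 0.59540443, -0.06481645,  0.13079297]), array([0.72563032, 0.6880809 , 0.00200169, 0.00114114])) [ 0.26026525 -0.07526975 -0.57773458]
0.06959071709184564 24.34153918193939
```

View pics/w6.png

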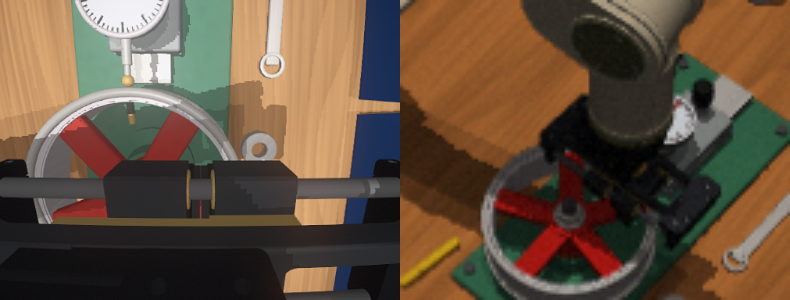

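Emit:
{"method": "send_rows", "body": {"commands": [[-0.2,-0.4,0,0,0,0,1],[0,0,0,0,0,0,1],[0,0,0,0,0,0,1]]}}

```text
time: 9.53
ee_pos: [0.5904, -0.0781, 0.1345]
eef_rot: [0.726, 0.688, 0.003, 0.003]
ft_force: [-0.3, -0.2, -0.3]
width: 0.0005
```

Emit:
{"method": "send_rows", "body": {"commands": [[0,0,-0.5,0,0,0,1],[0,0,-0.5,0,0,0,1],[0,0,0,0,0,0,1]]}}

```text
time: 9.78
ee_pos: [0.5918, -0.0801, 0.1068]
eef_rot: [0.727, 0.687, 0.004, 0.006]
ft_force: [0.1, -0.2, -1.7]
width: 0.0004
```

Emit:
{"method": "send_rows", "body": {"commands": [[0,0.13,-0.35,0,0,0,1],[0,0.05,-0.35,0,0,0,1],[0,0,0,0,0,0,1],[0,0,0,0,0,0,1]]}}

```text
time: 10.12
ee_pos: [0.5926, -0.0744, 0.0861]
eef_rot: [0.727, 0.687, 0.005, 0.007]
ft_force: [0.3, 0.9, 0.1]
width: 0.0003
```

Run:
```python
from h import *
from needle import read
s=r.read_state();po=(s['ee_pos'],s['eef_rot']);print(s['time'],po,s['ft_force'])
p=po[0][:2]-[.532,-.0935];print(np.hypot(*p),np.degrees(np.arctan2(p[1],p[0])))
q=Ro.from_quat(s['eef_rot']); a=np.radians(86.3)
des=Ro.from_quat([np.cos(a/2),np.sin(a/2),0,0]);print("corr",np.degrees((des*q.inv()).as_rotvec()).round(2))
sc=r.camera("scene");w=r.camera("wrist");t=r.camera("top");print(read(sc),read(t,"top"))
cv2.imwrite("pics/w7.png",np.hstack([cv2.resize(w,(400,300)),cv2.resize(sc[130:230,180:310],(390,300))]))
```

```text
10.1167 (array([ 0.59260792, -0.07444972,  0.08609472]), array([0.72676872, 0.68683168, 0.00510005, 0.0065925 ])) [0.30117825 0.88608941 0.12481374]
0.06353135893358779 17.448972461065896
corr [ 0.15  0.94 -0.46]
(np.float64(3.0284304375394675), np.float64(2.9229976622634295), np.float64(375.0)) (np.float64(3.0206968657624023), np.float64(2.9041931850544698), np.float64(120.0))
```

View pics/w7.png

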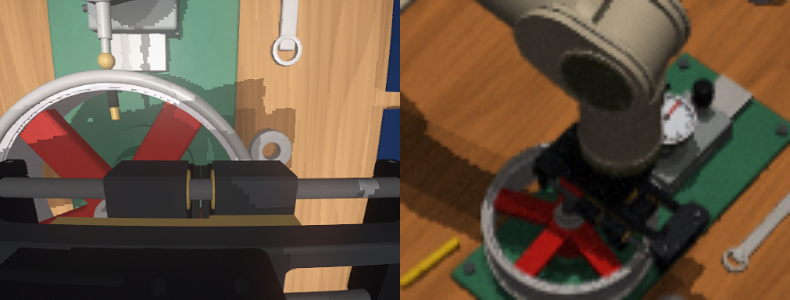

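```bash
cat > orb.py <<'E'
import sys
from h import *
from needle import read
c=np.array([.532,-.0935])
N=int(sys.argv[1]); step=float(sys.argv[2])
s=r.read_state();p=s['ee_pos'];a=np.degrees(np.arctan2(p[1]-c[1],p[0]-c[0]));R=np.hypot(*(p[:2]-c))
q=Ro.from_quat(s['eef_rot']); b=np.radians(86.3)
des=Ro.from_quat([np.cos(b/2),np.sin(b/2),0,0])
sc=r.camera("scene");f=lambda x:[None if v is None else round(float(v),2) for v in x]
o=[f(read(sc))]
if o[0][0] is None or o[0][2]<100 or "b" in sys.argv[3:]: o.append(f(read(r.camera("top"),"top")))
line=f"t {s['time']:.2f} a {a:.1f} R {R*1000:.1f} z {p[2]:.4f} F {s['ft_force'].round(1)} needle {o}"
print(line);open("log.txt","a").write(line+"\n")
print("corr/5deg",(np.degrees((des*q.inv()).as_rotvec())/5).round(2),"dz/30",round((.086-p[2])/.03,2))
prev=p[:2]
for i in range(1,N+1):
    t=np.radians(a+i*step);w=c+.062*np.array([np.cos(t),np.sin(t)]); 
    if i<=2 : w=w+(1-i/2)*(R-.062)*np.array([np.cos(t),np.sin(t)])
    print(((w-prev)/.03).round(2),end=" ");prev=w
print()
for a in sys.argv[3:]:
    if a!="b": cv2.imwrite(f"pics/{a}.png",np.hstack([cv2.resize(sc[130:230,180:310],(390,300)),cv2.resize(r.camera("top")[150:250,165:315],(390,260)) if 0 else np.zeros((300,1,3),np.uint8)]))
E
python3 orb.py 6 5 b
```

```text
t 10.27 a 17.2 R 63.6 z 0.0865 F [ 0.3  0.2 -0.3] needle [[3.04, 2.93, 376.0], [3.02, 2.88, 84.0]]
corr/5deg [ 0.03  0.19 -0.09] dz/30 -0.02
[-0.09  0.16] [-0.1   0.15] [-0.09  0.16] [-0.1   0.15] [-0.12  0.14] [-0.13  0.13]
```

Emit:
{"method": "send_rows", "body": {"commands": [[-0.09,0.16,0,0,0.1,-0.05,1],[-0.1,0.15,0,0,0,0,1],[-0.09,0.16,0,0,0,0,1],[-0.1,0.15,0,0,0,0,1],[-0.12,0.14,0,0,0,0,1],[-0.13,0.13,0,0,0,0,1]]}}

```text
time: 10.87
ee_pos: [0.5754, -0.0525, 0.0883]
eef_rot: [0.731, 0.683, 0.002, 0.009]
ft_force: [3.5, -4.2, -2.2]
width: 0.0004
```

```bash
python3 orb.py 6 5 b o1
```

```text
t 10.87 a 43.3 R 59.7 z 0.0883 F [ 3.5 -4.2 -2.2] needle [[3.03, 2.92, 364.0], [3.06, 2.9, 87.0]]
corr/5deg [0.12 0.16 0.03] dz/30 -0.08
[-0.1   0.15] [-0.11  0.14] [-0.15  0.1 ] [-0.16  0.09] [-0.16  0.07] [-0.17  0.06]
```

View pics/o1.png

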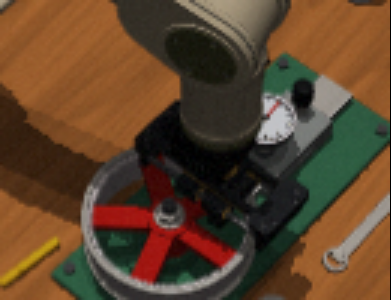

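Emit:
{"method": "send_rows", "body": {"commands": [[-0.1,0.15,-0.05,0.1,0.1,0,1],[-0.11,0.14,0,0,0,0,1],[-0.15,0.1,0,0,0,0,1],[-0.16,0.09,0,0,0,0,1],[-0.16,0.07,0,0,0,0,1],[-0.17,0.06,0,0,0,0,1]]}}

```text
time: 11.47
ee_pos: [0.5546, -0.0359, 0.0893]
eef_rot: [0.731, 0.682, 0.005, 0.007]
ft_force: [6.8, -2.2, -2.2]
width: 0.0003
```

```bash
python3 orb.py 6 5 b
```

```text
t 11.47 a 68.6 R 61.8 z 0.0893 F [ 6.8 -2.2 -2.2] needle [[3.02, 2.89, 350.0], [3.06, 2.9, 72.0]]
corr/5deg [0.04 0.18 0.06] dz/30 -0.11
[-0.17  0.06] [-0.17  0.05] [-0.18  0.03] [-0.18  0.01] [-0.18 -0.  ] [-0.18 -0.02]
```

Emit:
{"method": "send_rows", "body": {"commands": [[-0.19,0.06,-0.1,0,0.1,0,1],[-0.19,0.05,-0.05,0,0,0,1],[-0.19,0.03,0,0,0,0,1],[-0.19,0.01,0,0,0,0,1],[-0.19,0,0,0,0,0,1],[-0.19,-0.02,0,0,0,0,1]]}}

```text
time: 12.07
ee_pos: [0.5284, -0.0302, 0.089]
eef_rot: [0.731, 0.683, 0.009, 0.009]
ft_force: [5.8, -0.4, -1.6]
width: 0.0002
```

```bash
python3 orb.py 6 5 b
```

```text
t 12.07 a 93.2 R 63.4 z 0.0890 F [ 5.8 -0.4 -1.6] needle [[3.01, 2.88, 368.0], [3.06, 2.9, 82.0]]
corr/5deg [0.01 0.28 0.04] dz/30 -0.1
[-0.18 -0.04] [-0.17 -0.06] [-0.17 -0.05] [-0.17 -0.06] [-0.16 -0.08] [-0.16 -0.09]
```

Emit:
{"method": "send_rows", "body": {"commands": [[-0.19,-0.05,-0.1,0,0.2,0,1],[-0.19,-0.06,-0.05,0,0.1,0,1],[-0.19,-0.06,0,0,0,0,1],[-0.19,-0.07,0,0,0,0,1],[-0.18,-0.09,0,0,0,0,1],[-0.17,-0.1,0,0,0,0,1]]}}

```text
time: 12.67
ee_pos: [0.502, -0.0383, 0.0877]
eef_rot: [0.729, 0.684, 0.005, 0.001]
ft_force: [6.2, 2.8, -1.2]
width: 0.0003
```

```bash
python3 orb.py 6 5 b
```

```text
t 12.67 a 118.5 R 62.8 z 0.0877 F [ 6.2  2.8 -1.2] needle [[3.0, 2.87, 377.0], [3.06, 2.9, 87.0]]
corr/5deg [-0.06  0.1  -0.01] dz/30 -0.06
[-0.15 -0.11] [-0.14 -0.12] [-0.14 -0.12] [-0.13 -0.13] [-0.11 -0.14] [-0.1  -0.15]
```

Emit:
{"method": "send_rows", "body": {"commands": [[-0.16,-0.12,-0.05,0,0.1,0,1],[-0.15,-0.13,0,0,0,0,1],[-0.15,-0.13,0,0,0,0,1],[-0.13,-0.14,0,0,0,0,1],[-0.11,-0.15,0,0,0,0,1],[-0.1,-0.16,0,0,0,0,1]]}}

```text
time: 13.27
ee_pos: [0.4813, -0.0581, 0.0874]
eef_rot: [0.727, 0.686, 0.005, -0.003]
ft_force: [2.7, 3.8, -0.2]
width: 0.0006
```

```bash
python3 orb.py 6 5 b
```

```text
t 13.27 a 145.1 R 61.8 z 0.0874 F [ 2.7  3.8 -0.2] needle [[3.15, 3.04, 307.0], [3.08, 3.06, 87.0]]
corr/5deg [-0.14  0.04 -0.07] dz/30 -0.05
[-0.1  -0.15] [-0.09 -0.16] [-0.07 -0.17] [-0.05 -0.17] [-0.04 -0.18] [-0.02 -0.18]
```

Emit:
{"method": "send_rows", "body": {"commands": [[-0.1,-0.16,-0.05,-0.1,0,-0.05,1],[-0.09,-0.17,0,0,0,0,1],[-0.07,-0.18,0,0,0,0,1],[-0.05,-0.18,0,0,0,0,1],[-0.04,-0.19,0,0,0,0,1],[-0.02,-0.19,0,0,0,0,1]]}}

```text
time: 13.87
ee_pos: [0.4718, -0.083, 0.086]
eef_rot: [0.727, 0.687, 0.005, -0.002]
ft_force: [2.8, 6.4, 1.5]
width: 0.0005
```

```bash
python3 orb.py 6 5 b
```

```text
t 13.87 a 170.1 R 61.1 z 0.0860 F [2.8 6.4 1.5] needle [[3.82, 3.81, 257.0], [4.0, 3.78, 63.0]]
corr/5deg [-0.12  0.04 -0.1 ] dz/30 0.0
[-0.04 -0.18] [-0.02 -0.18] [ 0.01 -0.18] [ 0.02 -0.18] [ 0.04 -0.18] [ 0.05 -0.17]
```

Emit:
{"method": "send_rows", "body": {"commands": [[-0.04,-0.19,0,-0.1,0,-0.05,1],[-0.02,-0.19,0,0,0,0,1],[0.01,-0.19,0,0,0,0,1],[0.02,-0.19,0,0,0,0,1]]}}

```text
time: 14.3
ee_pos: [0.4701, -0.1014, 0.0852]
eef_rot: [0.727, 0.687, 0.002, -0.002]
ft_force: [0.5, 5.3, 1.3]
width: 0.0001
```

```bash
python3 orb.py 6 5 b
```

```text
t 14.30 a -172.8 R 62.4 z 0.0852 F [0.5 5.3 1.3] needle [[3.9, 3.64, 316.0], [3.78, 3.67, 89.0]]
corr/5deg [-0.05 -0.   -0.08] dz/30 0.03
[ 0.04 -0.18] [ 0.05 -0.17] [ 0.06 -0.17] [ 0.08 -0.16] [ 0.09 -0.16] [ 0.1  -0.15]
```

Emit:
{"method": "send_rows", "body": {"commands": [[0.04,-0.19,0,0,0,-0.05,1],[0.05,-0.19,0,0,0,0,1],[0.07,-0.18,0,0,0,0,1],[0.08,-0.17,0,0,0,0,1],[0.1,-0.16,0,0,0,0,1],[0.11,-0.16,0,0,0,0,1]]}}

```text
time: 14.9
ee_pos: [0.4808, -0.1287, 0.0835]
eef_rot: [0.727, 0.686, -0.0, -0.006]
ft_force: [-2.6, 4.6, 2.5]
width: 0.0005
```

```bash
python3 orb.py 6 5 b
```

```text
t 14.90 a -145.5 R 62.1 z 0.0835 F [-2.6  4.6  2.5] needle [[3.02, 2.88, 367.0], [3.11, 2.96, 82.0]]
corr/5deg [-0.1  -0.11 -0.07] dz/30 0.08
[ 0.11 -0.14] [ 0.12 -0.13] [ 0.13 -0.12] [ 0.14 -0.11] [ 0.15 -0.1 ] [ 0.16 -0.08]
```

Emit:
{"method": "send_rows", "body": {"commands": [[0.11,-0.15,0.08,-0.1,-0.1,-0.05,1],[0.13,-0.14,0,0,0,0,1],[0.14,-0.13,0,0,0,0,1],[0.15,-0.12,0,0,0,0,1],[0.16,-0.1,0,0,0,0,1],[0.17,-0.08,0,0,0,0,1]]}}

```text
time: 15.5
ee_pos: [0.5026, -0.1494, 0.0839]
eef_rot: [0.729, 0.684, -0.004, -0.004]
ft_force: [-2.7, 4.0, 3.1]
width: 0.0006
```

```bash
python3 orb.py 6 5 b
```

```text
t 15.50 a -117.7 R 63.1 z 0.0839 F [-2.7  4.   3.1] needle [[2.99, 2.86, 376.0], [3.06, 2.9, 78.0]]
corr/5deg [-0.   -0.12 -0.02] dz/30 0.07
[ 0.17 -0.06] [ 0.18 -0.05] [ 0.17 -0.05] [ 0.18 -0.03] [ 0.18 -0.02] [ 0.18 -0.  ]
```

Emit:
{"method": "send_rows", "body": {"commands": [[0.17,-0.06,0.07,0,-0.1,0,1],[0.18,-0.05,0,0,0,0,1],[0.18,-0.05,0,0,0,0,1],[0.19,-0.03,0,0,0,0,1],[0.19,-0.02,0,0,0,0,1],[0.19,0,0,0,0,0,1]]}}

```text
time: 16.1
ee_pos: [0.5303, -0.157, 0.084]
eef_rot: [0.73, 0.684, -0.005, -0.004]
ft_force: [-6.5, 1.3, 2.2]
width: 0.0003
```

```bash
python3 orb.py 6 5 b
```

```text
t 16.10 a -91.6 R 63.5 z 0.0840 F [-6.5  1.3  2.2] needle [[3.04, 2.93, 371.0], [3.06, 2.9, 93.0]]
corr/5deg [ 0.01 -0.15  0.  ] dz/30 0.07
[0.18 0.03] [0.18 0.04] [0.18 0.03] [0.17 0.05] [0.17 0.06] [0.16 0.08]
```

Emit:
{"method": "send_rows", "body": {"commands": [[0.19,0.03,0.07,0,-0.15,0,1],[0.19,0.04,0,0,0,0,1],[0.19,0.04,0,0,0,0,1],[0.18,0.05,0,0,0,0,1],[0.18,0.07,0,0,0,0,1],[0.17,0.09,0,0,0,0,1]]}}

```text
time: 16.7
ee_pos: [0.5567, -0.1522, 0.0839]
eef_rot: [0.731, 0.682, -0.006, -0.001]
ft_force: [-6.3, -1.4, 1.8]
width: 0.0002
```

```bash
python3 orb.py 6 5 b
```

```text
t 16.70 a -67.1 R 63.7 z 0.0839 F [-6.3 -1.4  1.8] needle [[3.58, 3.44, 286.0], [3.7, 3.55, 71.0]]
corr/5deg [ 0.07 -0.12  0.06] dz/30 0.07
[0.15 0.1 ] [0.14 0.12] [0.15 0.1 ] [0.14 0.12] [0.13 0.13] [0.12 0.14]
```

Rising again; shorter steps now.

Emit:
{"method": "send_rows", "body": {"commands": [[0.15,0.1,0.07,0,-0.1,0,1],[0.15,0.12,0,0,0,0,1],[0.15,0.11,0,0,0,0,1],[0.14,0.13,0,0,0,0,1]]}}

```text
time: 17.13
ee_pos: [0.5709, -0.1431, 0.0848]
eef_rot: [0.733, 0.68, -0.006, 0.002]
ft_force: [-4.4, -2.2, 0.4]
width: 0.0003
```

```bash
python3 orb.py 6 5 b
```

```text
t 17.13 a -51.9 R 63.1 z 0.0848 F [-4.4 -2.2  0.4] needle [[4.61, 4.49, 409.0], [4.62, 4.59, 65.0]]
corr/5deg [ 0.13 -0.07  0.11] dz/30 0.04
[0.13 0.13] [0.11 0.14] [0.11 0.14] [0.1  0.15] [0.09 0.16] [0.07 0.16]
```

Emit:
{"method": "send_rows", "body": {"commands": [[0.13,0.13,0.04,0.1,-0.05,0.1,1],[0.12,0.15,0,0,0,0,1],[0.11,0.15,0,0,0,0,1]]}}

```text
time: 17.48
ee_pos: [0.58, -0.1337, 0.0855]
eef_rot: [0.731, 0.683, -0.003, 0.001]
ft_force: [-3.7, -3.5, 0.8]
width: 0.0002
```

```bash
python3 orb.py 6 5 b
```

```text
t 17.48 a -40.0 R 62.6 z 0.0855 F [-3.7 -3.5  0.8] needle [[4.97, 4.9, 387.0], [5.0, 5.0, 64.0]]
corr/5deg [ 0.06 -0.04  0.04] dz/30 0.02
[0.1  0.15] [0.09 0.16] [0.08 0.16] [0.07 0.17] [0.05 0.17] [0.04 0.18]
```

Emit:
{"method": "send_rows", "body": {"commands": [[0.1,0.15,0.02,0.05,0,0,1],[0.09,0.16,0,0,0,0,1]]}}

```text
time: 17.75
ee_pos: [0.5848, -0.1264, 0.0858]
eef_rot: [0.731, 0.682, -0.002, -0.001]
ft_force: [-3.1, -3.5, 1.0]
width: 0.0005
```

```bash
python3 orb.py 6 5 b
```

```text
t 17.75 a -31.9 R 62.2 z 0.0858 F [-3.1 -3.5  1. ] needle [[4.97, 4.91, 338.0], [4.84, 4.73, 64.0]]
corr/5deg [ 0.02 -0.05  0.05] dz/30 0.01
[0.09 0.16] [0.07 0.17] [0.06 0.17] [0.04 0.17] [0.03 0.18] [0.01 0.18]
```

Emit:
{"method": "send_rows", "body": {"commands": [[0.09,0.17,0,0,0,0.05,1],[0.07,0.18,0,0,0,0,1],[0.06,0.18,0,0,0,0,1],[0.04,0.18,0,0,0,0,1],[0.03,0.19,0,0,0,0,1]]}}

```text
time: 18.27
ee_pos: [0.592, -0.1062, 0.0858]
eef_rot: [0.731, 0.682, -0.005, 0.002]
ft_force: [-2.7, -6.1, -0.2]
width: 0.0006
```

```bash
python3 orb.py 6 5 b
```

```text
t 18.27 a -12.0 R 61.4 z 0.0858 F [-2.7 -6.1 -0.2] needle [[3.64, 3.48, 346.0], [3.52, 3.36, 69.0]]
corr/5deg [ 0.11 -0.06  0.06] dz/30 0.01
[0.04 0.17] [0.02 0.18] [-0.    0.18] [-0.02  0.18] [-0.03  0.18] [-0.05  0.17]
```

Emit:
{"method": "send_rows", "body": {"commands": [[0.04,0.18,0,0.1,-0.05,0.05,1],[0.02,0.19,0,0,0,0,1],[0,0.19,0,0,0,0,1],[-0.02,0.19,0,0,0,0,1],[-0.03,0.19,0,0,0,0,1],[-0.05,0.18,0,0,0,0,1]]}}

```text
time: 18.87
ee_pos: [0.592, -0.0813, 0.0867]
eef_rot: [0.732, 0.681, -0.001, 0.004]
ft_force: [0.1, -6.0, -0.4]
width: 0.0004
```

```bash
python3 orb.py 6 5 b
```

```text
t 18.87 a 11.5 R 61.3 z 0.0867 F [ 0.1 -6.  -0.4] needle [[3.02, 2.9, 368.0], [3.05, 2.88, 75.0]]
corr/5deg [0.09 0.05 0.08] dz/30 -0.02
[-0.03  0.18] [-0.05  0.17] [-0.07  0.16] [-0.09  0.16] [-0.1   0.15] [-0.11  0.14]
```

Emit:
{"method": "send_rows", "body": {"commands": [[-0.03,0.19,0,0.1,0,0.05,1],[-0.05,0.18,0,0,0,0,1],[-0.07,0.17,0,0,0,0,1],[-0.09,0.17,0,0,0,0,1],[-0.1,0.16,0,0,0,0,1],[-0.12,0.15,0,0,0,0,1]]}}

```text
time: 19.47
ee_pos: [0.5825, -0.0566, 0.0886]
eef_rot: [0.732, 0.681, 0.005, 0.006]
ft_force: [2.1, -4.5, -1.5]
width: 0.001
```

```bash
python3 orb.py 6 5 b
```

```text
t 19.47 a 36.1 R 62.5 z 0.0886 F [ 2.1 -4.5 -1.5] needle [[3.0, 2.87, 400.0], [3.02, 2.88, 95.0]]
corr/5deg [0.02 0.17 0.08] dz/30 -0.09
[-0.12  0.14] [-0.13  0.12] [-0.14  0.12] [-0.15  0.11] [-0.15  0.09] [-0.16  0.08]
```

Emit:
{"method": "send_rows", "body": {"commands": [[-0.12,0.15,-0.1,0,0.15,0,1],[-0.14,0.13,0,0,0,0,1],[-0.15,0.12,0,0,0,0,1],[-0.16,0.11,0,0,0,0,1],[0,0,0,0,0,0,1]]}}

```text
time: 19.98
ee_pos: [0.5689, -0.0411, 0.0878]
eef_rot: [0.732, 0.681, 0.003, 0.003]
ft_force: [-0.3, 0.7, -0.5]
width: 0.0006
```

```bash
python3 orb.py 6 -5 b o2
```

```text
t 19.98 a 54.9 R 64.0 z 0.0878 F [-0.3  0.7 -0.5] needle [[3.03, 2.93, 377.0], [3.09, 2.99, 64.0]]
corr/5deg [0.   0.11 0.08] dz/30 -0.06
[ 0.13 -0.14] [ 0.11 -0.15] [ 0.12 -0.13] [ 0.11 -0.14] [ 0.1  -0.15] [ 0.08 -0.16]
```

View pics/o2.png

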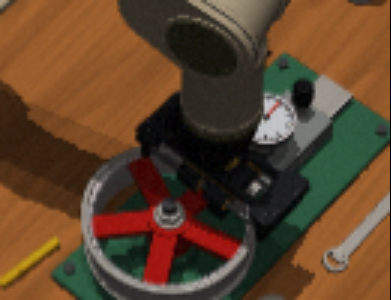

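Emit:
{"method": "send_rows", "body": {"commands": [[0.13,-0.14,-0.05,0,0.1,0,1],[0.11,-0.15,0,0,0,0,1],[0.12,-0.13,0,0,0,0,1],[0.11,-0.14,0,0,0,0,1],[0.1,-0.15,0,0,0,0,1],[0.08,-0.16,0,0,0,0,1]]}}

```text
time: 20.58
ee_pos: [0.5894, -0.0665, 0.0851]
eef_rot: [0.731, 0.682, -0.0, -0.003]
ft_force: [-3.3, 5.4, 1.3]
width: 0.0004
```

```bash
python3 orb.py 8 -5 b
```

```text
t 20.58 a 25.2 R 63.5 z 0.0851 F [-3.3  5.4  1.3] needle [[2.99, 2.86, 396.0], [3.06, 2.89, 73.0]]
corr/5deg [-0.05 -0.05  0.05] dz/30 0.03
[ 0.05 -0.18] [ 0.03 -0.18] [ 0.04 -0.18] [ 0.02 -0.18] [ 0.01 -0.18] [-0.01 -0.18] [-0.02 -0.18] [-0.04 -0.18]
```

Emit:
{"method": "send_rows", "body": {"commands": [[0.05,-0.19,0,0,0,0,1],[0.03,-0.19,0,0,0,0,1],[0.04,-0.18,0,0,0,0,1],[0.02,-0.19,0,0,0,0,1],[0,-0.19,0,0,0,0,1],[-0.01,-0.19,0,0,0,0,1],[-0.02,-0.19,0,0,0,0,1],[-0.04,-0.18,0,0,0,0,1]]}}

```text
time: 21.35
ee_pos: [0.5913, -0.0992, 0.0849]
eef_rot: [0.727, 0.686, 0.004, -0.01]
ft_force: [-0.6, 6.4, 0.9]
width: 0.0007
```

```bash
python3 orb.py 6 -5 b
```

```text
t 21.35 a -5.5 R 59.6 z 0.0849 F [-0.6  6.4  0.9] needle [[2.98, 2.86, 391.0], [3.01, 2.88, 90.0]]
corr/5deg [-0.24 -0.08 -0.08] dz/30 0.04
[ 0.02 -0.18] [-0.   -0.18] [-0.06 -0.17] [-0.07 -0.17] [-0.08 -0.16] [-0.1  -0.15]
```

Emit:
{"method": "send_rows", "body": {"commands": [[0.02,-0.19,0.03,-0.2,-0.05,-0.05,1],[0,-0.19,0,0,0,0,1],[-0.05,-0.18,0,0,0,0,1],[-0.07,-0.17,0,0,0,0,1],[-0.08,-0.17,0,0,0,0,1],[-0.1,-0.16,0,0,0,0,1]]}}

```text
time: 21.95
ee_pos: [0.586, -0.1233, 0.0865]
eef_rot: [0.726, 0.687, 0.005, -0.002]
ft_force: [2.3, 6.3, -0.9]
width: 0.0008
```

```bash
python3 orb.py 6 -5 b
```

```text
t 21.95 a -28.9 R 61.7 z 0.0865 F [ 2.3  6.3 -0.9] needle [[3.53, 3.42, 278.0], [3.62, 3.49, 75.0]]
corr/5deg [-0.11  0.04 -0.11] dz/30 -0.02
[-0.09 -0.16] [-0.1  -0.15] [-0.12 -0.14] [-0.13 -0.12] [-0.14 -0.11] [-0.15 -0.1 ]
```

Emit:
{"method": "send_rows", "body": {"commands": [[-0.09,-0.17,0,-0.1,0,-0.1,1],[-0.1,-0.15,0,0,0,0,1],[-0.12,-0.14,0,0,0,0,1],[-0.13,-0.12,0,0,0,0,1],[-0.08,-0.06,0,0,0,0,1]]}}

```text
time: 22.47
ee_pos: [0.5739, -0.1395, 0.0878]
eef_rot: [0.729, 0.685, 0.005, 0.003]
ft_force: [3.0, 3.9, -2.3]
width: 0.0005
```

```bash
python3 orb.py 6 -5 b
```

```text
t 22.47 a -47.7 R 62.2 z 0.0878 F [ 3.   3.9 -2.3] needle [[4.6, 4.55, 311.0], [4.62, 4.58, 54.0]]
corr/5deg [-0.02  0.13 -0.03] dz/30 -0.06
[-0.14 -0.11] [-0.15 -0.1 ] [-0.16 -0.09] [-0.16 -0.08] [-0.17 -0.06] [-0.17 -0.05]
```

Emit:
{"method": "send_rows", "body": {"commands": [[-0.14,-0.11,-0.05,0,0.1,0,1],[-0.15,-0.1,0,0,0,0,1],[0,0,0,0,0,0,1]]}}

```text
time: 22.82
ee_pos: [0.5666, -0.1456, 0.0874]
eef_rot: [0.729, 0.685, 0.002, 0.002]
ft_force: [0.4, -0.6, 0.0]
width: 0.0007
```

```bash
python3 orb.py 3 -3 b
```

```text
t 22.82 a -56.4 R 62.5 z 0.0874 F [ 0.4 -0.6  0. ] needle [[5.02, 4.93, 377.0], [4.97, 4.9, 51.0]]
corr/5deg [-0.    0.06 -0.03] dz/30 -0.05
[-0.1  -0.05] [-0.1  -0.04] [-0.1  -0.05]
```

Emit:
{"method": "send_rows", "body": {"commands": [[0.14,0.1,0,0,0,0,1],[0,0,0,0,0,0,1],[0,0,0,0,0,0,1]]}}

```text
time: 23.17
ee_pos: [0.5707, -0.1431, 0.0869]
eef_rot: [0.729, 0.685, 0.001, 0.001]
ft_force: [0.1, 0.1, 0.0]
width: 0.0007
```

```bash
python3 orb.py 1 5 b
```

```text
t 23.17 a -52.0 R 63.0 z 0.0869 F [0.1 0.1 0. ] needle [[5.0, 4.93, 335.0], [4.97, 4.88, 56.0]]
corr/5deg [ 0.01  0.04 -0.02] dz/30 -0.03
[0.13 0.13]
```

Emit:
{"method": "send_rows", "body": {"commands": [[0,0,0.4,0,0,0,1],[0,0,0.6,0,0,0,1],[0,0,1,0,0,0,1],[0,0,1,0,0,0,1],[0,0,1,0,0,0,1],[0,0,0,0,0,0,1]]}}

```text
time: 23.77
ee_pos: [0.5683, -0.1419, 0.2143]
eef_rot: [0.728, 0.685, 0.0, -0.001]
ft_force: [0.1, -0.1, 0.2]
width: 0.0004
```

Emit:
{"method": "send_rows", "body": {"commands": [[0,-1,0.3,0,0,0,1],[0,-1,0,0,0,0,1],[0,-1,0,0,0,0,1],[0,-1,0,0,0,0,1],[0,-1,0,0,0,0,1],[0,-1,0,0,0,0,1],[0,0,0,0,0,0,1],[0,0,0,0,0,0,1],[0,0,0,0,0,0,1]]}}

```text
time: 24.52
ee_pos: [0.5682, -0.3285, 0.2356]
eef_rot: [0.727, 0.687, 0.002, 0.005]
ft_force: [0.2, 0.1, 0.0]
width: 0.0003
```

Run:
```python
from h import *
from needle import read
s=r.read_state();print(s['time'],s['ee_pos'],s['ft_force'].round(1))
sc=r.camera("scene");t=r.camera("top");print(read(sc),read(t,"top"))
cv2.imwrite("pics/fin.png",np.hstack([cv2.resize(sc[110:260,180:330],(390,390)),cv2.resize(t[130:280,165:315],(390,390))]))
```

```text
24.5167 [ 0.56817005 -0.32854181  0.23560116] [0.2 0.1 0. ]
(np.float64(4.993607097571277), np.float64(4.930787202354848), np.float64(333.0)) (None, np.float64(48.0), None)
```

View pics/fin.png

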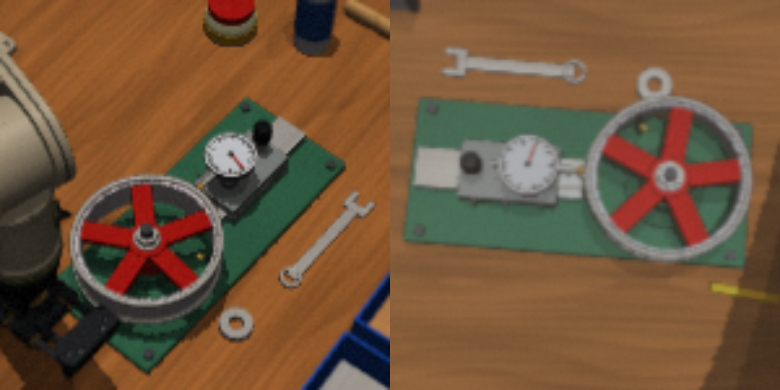

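```bash
python3 -c "
from bench import r
r.close_job()"
```

```text
the job is handed in; nothing more can be done
```

The highest spot of the rim is standing under the plunger, the hand is clear, and the job is handed in. The hand-in gave no verdict.

- **Setting the indicator:** I moved the carriage by its knob until the needle read about 3.0 rad, close to half a turn.
- **Turning the wheel:** I turned it slowly counter-clockwise with closed fingers in one opening. By my estimate from the finger travel and the spokes in the picture it went about 385 degrees. The readings showed a lower hump at about 3.9 rad and the highest one at about 5.0 rad.
- **Returning to the high spot:** I turned the wheel back about 95 degrees. Equal readings on the two flanks put the peak about where I stopped.

**Last checks:**
- With the hand withdrawn about 0.25 m, the scene camera read the needle at 4.99 rad, the same as before I let go and equal to the highest reading on the way round.
- In the last picture the spanner, bearing and crayon looked undisturbed. I compared nothing by measurement, and that crop left out the tyre and the bolt bin.
- The top camera could not read the needle in the last picture, because its red was too faint. Just before the hand was lifted the two cameras agreed to within 0.03 rad. At some points on the way round they differed by up to about 0.2 rad.

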